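Stand the fallen recipe-card stands back up

ROBOT

A 6-joint arm with a two-finger parallel gripper is mounted at the origin on the work surface. World frame = base frame: x ahead of the robot, y to its left, z up, the work surface at z = 0. Lengths are in m, angles in rad, forces in N, time in s.
With the tool pointing down it reaches from about 0.35 to 0.875 m from the base axis. Payload 4.2 kg.
Tool frame: the origin (TCP) lies midway between the tips of the shut fingers; the grasp point (between the pads) lies 19 mm behind it; z points along the fingers, y is the direction in which the jaws open and shut (so a half turn about z gives the same grasp; the last joint's range is limited). The gripper opens to 85 mm and grips with 20 to 120 N. Pads are 22 mm wide; open, the fingers measure 114 mm over their backs; the gripper's body (76 mm by 85 mm) begins 54 mm behind the grasp point. The pads swing forward as they close: fully open they stand 13 mm farther back than shut.
Start: joints at [-0.85, 0.385, 0.008, 0, -1.194, -0.259], TCP at [0.278, -0.56, 0.231] pointing down, gripper open.
Joint ranges: [-3.14, 3.14], [-1.21, 2.06], [-1.07, 1.41], [-3.16, 2.05], [-2.99, -0.16], [-3.1, 3.1]. Speed limits (rad/s): [2.79, 2.79, 3.14, 3.14, 3.14, 3.14].

INTERFACE

Orientations are given as a 3x3 rotation matrix whose columns are the frame's x, y, z axes.
In Python, from station import bot, vision gives the robot as it stands.
- The arm moves only by the tool play_rows, never from a script. Its argument "motion" is a list of rows, each an object of numbers: "dx", "dy", "dz": the shift along the tool's x, y, z in mm; "rx", "ry", "rz": the turn, a rotation vector about the tool's x, y, z in degrees. A call has 1 to 10 rows; each row is the pose to reach, as a shift and turn from the pose measured when the call began, along the tool's axes at that moment; what a row does not reach only later rows make up. A row lasts 1/10 s, in which the tool goes at most 50 mm and 8.59 degrees, less where a joint would pass 70% of its speed; a pose out of reach is approached as far as the arm can. A call with a gripper value outside its range is refused whole. "fingers" is the finger opening in mm, from 0 to 85.4, set as the call begins (left out, the last holds). The fingers move at their own pace and stop on an object; "newtons" is the grip in N (left out, the last holds). Time passes only in rows, so rows that repeat a pose let the fingers close. It gives the time, the measured TCP pose, the force and the opening at its end, in the units of the state.
- bot.observe(): the state, without advancing time (a new reading comes with each control period).
- vision.snapshot(name): name is "side" or "top"; returns a dict with "color" (480x640x3 uint8, red, green, blue), "fx", "fy", "cx", "cy" (pixels), "rvec" (rotation vector, rad) and "tvec" (3), from world to camera coordinates, as OpenCV has them. Camera axes: x right, y down, z forward; pixel columns grow to the right and rows downward; lengths in m; the calibration is good to about 2 mm. A picture is of the moment at which its call begins. There is no depth.
- bot.hand_in(): hands the job in, once; it reports no verdict.
The state is a dict: "time_s": time; "joint_pos": joint angles; "joint_velocities": joint speeds; "tau": joint torques, N m; "eef_pos": TCP position; "tcp_rot": TCP orientation; "contact_force": force on the tool from outside, world axes, zero at the start; "wrist_torque": the same for the moment, N m; "finger_gap": opening from 0.0 (shut) to 1.0 (fully open).
Only numpy, scipy, OpenCV 4.12 (cv2) and the standard library are available. Lean on these libraries where they do the work, as an engineer would, in place of code of your own. Each camera call takes 0.05 s, during which the arm holds its last target. There are 200 camera calls.

TASK

Both recipe-card stands on the bar trolley have been knocked onto their backs, each with its foot sticking up. Stand both upright on their feet again, about where they lie, by gently pushing the raised foot over with your fingertips; do not grip, lift or carry them, and leave everything else on the trolley as it is.

Things in the scene. Friction and masses are not known exactly. Their poses are not given: they have to be found in the camera images.
- dark_stand: Dark walnut, cream card: loose L-shaped stand, about 320 g: foot 110 x 100 x 20 mm and, square to it at the heel, a card panel 100 mm wide, 8 mm thick, to 135 mm above the foot's underside. Lies on its back at the start, facing any way. Origin: middle of the heel edge (outer corner of foot and panel), about which it tips. x: heel to panel top; y: along the heel edge; z: heel to toe.
- dark_toe (a point): Middle of the toe end of the dark stand's foot, 110 mm along the stand's z from the origin and 10 mm along x (mid-thickness). At the start it is on top: z points up and the foot is a wall 110 mm high filling x = 0 to 20 mm. Pushed towards -x on the card-side face (x = 20 mm), 80 to 90 mm up, it tips with 1 to 3 N and from about 40 degrees on falls onto its foot by itself.
- dark_top (a point): Middle of the top edge of the dark stand's panel, 135 mm along the stand's x from the origin, 4 mm from its back. At the start the panel lies flat, x = 20 to 135 mm, 8 mm high, card (an orange drink in a stemmed glass) upwards. Stood up, x points up, the card top is 135 mm high and the foot lies flat, reaching 110 mm from the heel to the side where -x pointed.
- blue_stand: Blue painted, white card: loose L-shaped stand, about 270 g: foot 110 x 80 x 20 mm and, square to it at the heel, a card panel 80 mm wide, 8 mm thick, to 135 mm above the foot's underside. Lies on its back at the start, facing any way. Origin: middle of the heel edge (outer corner of foot and panel), about which it tips. x: heel to panel top; y: along the heel edge; z: heel to toe.
- blue_toe (a point): Middle of the toe end of the blue stand's foot, 110 mm along the stand's z from the origin and 10 mm along x (mid-thickness). At the start it is on top: z points up and the foot is a wall 110 mm high filling x = 0 to 20 mm. Pushed towards -x on the card-side face (x = 20 mm), 80 to 90 mm up, it tips with 1 to 3 N and from about 40 degrees on falls onto its foot by itself.
- blue_top (a point): Middle of the top edge of the blue stand's panel, 135 mm along the stand's x from the origin, 4 mm from its back. At the start the panel lies flat, x = 20 to 135 mm, 8 mm high, card (a yellow lemon slice) upwards. Stood up, x points up, the card top is 135 mm high and the foot lies flat, reaching 110 mm from the heel to the side where -x pointed.
- shaker: Copper-coloured steel shaker, 86 mm across, 198 mm tall, standing, loose, near the right edge; origin at the centre of its underside. To be left alone.
- jug: Glass mixing jug, 90 mm across, 150 mm tall, handle to its -y side out to 80 mm, loose, along the far edge; origin at the centre of its underside. To be left alone.
- glass_a: Rocks glass, 82 mm across, 88 mm tall, loose, along the far edge; origin at the centre of its underside. To be left alone.
- glass_b: Second rocks glass, the same as the first.
- muddler: Bamboo muddler lying along its x, 205 mm long, 30 mm thick, loose, near the left edge; origin at mid-length on its underside. To be left alone.
- jigger: Small steel double-cone jigger, 48 mm across, 85 mm tall, standing, loose, close in front of the robot; origin at the centre of its underside. To be left alone.

How it is judged:
At the end, for the whole second after the job is handed in: Both card stands stand at rest flat on their feet (panel within 0.12 rad of upright, heel edge on the trolley top) with the heel within 100 mm of where it lay, and the other loose things are within 30 mm of where they stood (angle between each of dark_stand, blue_stand's own x axis and vertical below 0.12 rad and height (world z) of each of dark_stand, blue_stand below 0.008 m and distance of each of dark_stand, blue_stand from where it was at the start of the episode below 0.1 m and linear speed of each of dark_stand, blue_stand below 0.02 m/s and angular speed of each of dark_stand, blue_stand below 0.1 rad/s and distance of each of shaker, jug, glass_a, glass_b, muddler, jigger from where it was at the start of the episode below 0.03 m); the robot touches nothing.
It fails at once if a card stand is lifted: its heel edge rises 20 mm off the top (height (world z) of any of dark_stand, blue_stand above 0.02 m).
It fails at once if a card stand is gripped or shoved hard (over 25 N from the fingers) (contact force between the fingers and dark_stand above 25 N or contact force between the fingers and blue_stand above 25 N).
It fails at once if the shaker, jug, a rocks glass, the muddler or the jigger is pushed more than 30 mm or tipped (distance of any of shaker, jug, glass_a, glass_b, muddler, jigger from where it was at the start of the episode above 0.03 m or angle between any of shaker, jug, glass_a, glass_b, jigger's own z axis and vertical above 0.35 rad).
It also fails if it takes over 54 s, if anything falls off the work surface, if the arm or the gripper's body presses on something with over 40 N, if the wrist force passes 120 N, or if a joint passes its speed limit or range.

## Working session

There is one attempt and no reset: what is moved stays moved. The work goes in short steps, Python scripts to look and compute and a tool call to move; the robot and the scene stay as the last step left them, time stands still between calls to the robot, and variables do not carry over. Pictures are saved under pics/ and viewed, about 8 in all and at most 12, crops included, and the job is handed in when it is done.

Besides the shell and the picture viewer there is one more tool, called after "Request:" by a JSON object that holds its "op" and its "data", one argument or row to a line. play_rows: Moves the arm, as the interface text tells. Its arguments: {"type":"object","properties":{"motion":{"type":"array"},"fingers":{"type":"number"},"newtons":{"type":"number"}},"required":["motion"]}

```bash
ls; mkdir -p pics; python3 - <<'E'
from station import bot, vision
import cv2,pickle
for n in("top","side"):
    s=vision.snapshot(n); cv2.imwrite(f"pics/{n}0.png",s["color"][:,:,::-1]); pickle.dump(s,open(n+".pkl","wb"))
    print({k:v for k,v in s.items() if k!="color"})
o=bot.observe(); print(o["time_s"],o["eef_pos"],o["tcp_rot"],o["finger_gap"])
E
```

```text
pics
{'fx': 450.45131232571697, 'fy': 450.45131232571697, 'cx': 313.3169039212869, 'cy': 236.90189496284563, 'rvec': array([ 2.14334457, -2.16016037,  0.14824411]), 'tvec': array([0.0045719 , 0.60347737, 1.24115252])}
{'fx': 483.7513102899044, 'fy': 483.7513102899044, 'cx': 311.3246209062061, 'cy': 235.04582421038955, 'rvec': array([ 0.78465183, -2.52828528,  1.13958505]), 'tvec': array([0.47856843, 0.29286505, 1.01896414])}
0.1 [ 0.27826809 -0.55907141  0.23036109] [[-8.95340125e-01 -4.45382134e-01 -9.02912496e-04]
 [-4.45383041e-01  8.95338653e-01  1.62559879e-03]
 [ 8.43997998e-05  1.85760574e-03 -9.99998271e-01]] 0.9993804623550631
```

View pics/top0.png

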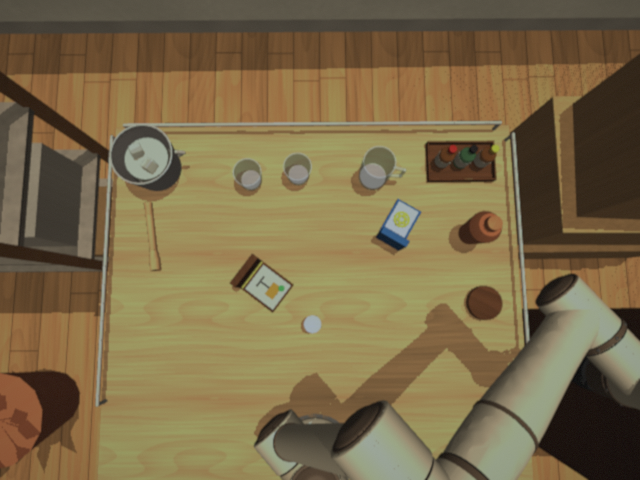

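View pics/side0.png

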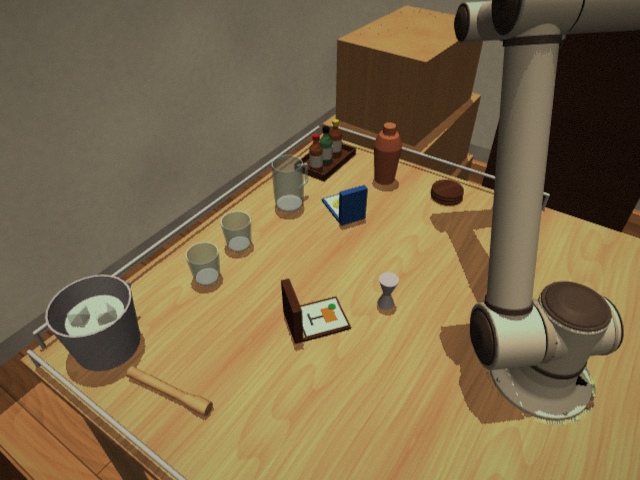

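The top view shows the dark stand near (262,283) with its foot at the upper left, and the blue stand near (399,223) with its foot at the lower left. The jigger is at (312,325). I'll enlarge both views to read the corners.

```bash
python3 - <<'E'
import pickle,cv2,numpy as np
T=pickle.load(open("top.pkl","rb"))["color"];S=pickle.load(open("side.pkl","rb"))["color"]
def c(I,u,v):
    g=cv2.resize(I[v:v+60,u:u+80],None,fx=5,fy=5,interpolation=cv2.INTER_CUBIC)
    for k in range(0,80,10):
        cv2.putText(g,str(u+k),(k*5,8),0,.3,(255,0,0)); cv2.line(g,(k*5,0),(k*5,300),(255,0,0) if k==0 else (150,120,60),1)
    for k in range(0,60,10):
        cv2.putText(g,str(v+k),(0,k*5+8),0,.3,(255,0,0)); cv2.line(g,(0,k*5),(400,k*5),(150,120,60),1)
    return g
im=np.vstack([np.hstack([c(T,225,252),c(T,360,195)]),np.hstack([c(S,275,280),c(S,310,180)])])
cv2.imwrite("pics/crops.png",im[:,:,::-1])
E
```

```text
(no output)
```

View pics/crops.png

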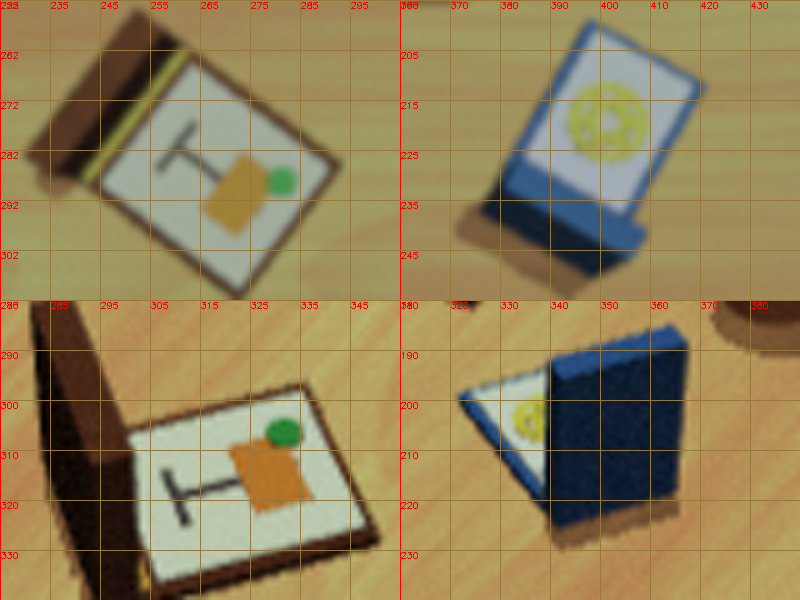

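```bash
cat > fit.py <<'E'
import pickle,cv2,numpy as np
from scipy.optimize import least_squares
C={n:pickle.load(open(n+".pkl","rb")) for n in("top","side")}
def proj(n,P):
    s=C[n];K=np.array([[s["fx"],0,s["cx"]],[0,s["fy"],s["cy"]],[0,0,1]])
    return cv2.projectPoints(np.array(P,float),s["rvec"],s["tvec"],K,None)[0][:,0]
def W(p,L):
    c,s=np.cos(p[2]),np.sin(p[2]);L=np.array(L)
    return np.c_[p[0]+c*L[:,0]-s*L[:,1],p[1]+s*L[:,0]+c*L[:,1],L[:,2]]
def fit(obs,g):
    def r(p): return np.concatenate([(proj(n,W(p,[l]))-uv).ravel() for n,l,uv in obs])
    q=least_squares(r,g,loss="soft_l1"); return q.x,r(q.x).reshape(-1,2).round(1)
def onplane(u,v,z=0,n="top"):
    return least_squares(lambda p:(proj(n,[[p[0],p[1],z]])-[u,v]).ravel(),[.4,0]).x
E
python3 - <<'E'
from fit import *
w=.05
D=[("top",(.135,w,.008),(293,284)),("top",(.135,-w,.008),(272.5,311)),("top",(0,w,.11),(252,254)),("top",(0,-w,.11),(229.5,283)),("side",(.135,w,.008),(336,296.6)),("side",(.135,-w,.008),(350.6,328.4))]
w=.04
B=[("top",(.135,w,.008),(398,199)),("top",(.135,-w,.008),(421,212)),("top",(0,w,.11),(380,233.4)),("top",(0,-w,.11),(405.6,246.6)),("top",(0,w,0),(376,237)),("top",(0,-w,0),(399,250.4)),
("side",(0,w,.11),(340.4,196)),("side",(0,-w,.11),(367.4,189)),("side",(0,w,0),(340.6,225.6)),("side",(0,-w,0),(365.4,218.4))]
for nm,o,g in(("dark",D,(.45,.15,-2.2)),("blue",B,(.55,-.2,-.5))):
    p,r=fit(o,g);print(nm,p.round(4),np.degrees(p[2]).round(1),r.tolist())
    for t in((.02,0,.085),(.06,0,.085),(.0,0,0),(-.11,0,0)):print(t,W(p,[t]).round(3))
print("jigger",onplane(312,325,.085),"jug",onplane(375,180,0),"shaker",onplane(483,235))
E
```

```text
dark [ 0.5119  0.1959 -2.2295] -127.7 [[0.3, 1.0], [-0.6, 2.0], [-0.3, -0.8], [-1.2, -0.0], [-0.0, -1.7], [0.0, -2.4]]
(0.02, 0, 0.085) [[0.5   0.18  0.085]]
(0.06, 0, 0.085) [[0.475 0.148 0.085]]
(0.0, 0, 0) [[0.512 0.196 0.   ]]
(-0.11, 0, 0) [[0.579 0.283 0.   ]]
blue [ 0.5848 -0.2138 -0.5496] -31.5 [[-0.4, -0.6], [0.2, 0.2], [-0.1, -1.3], [0.2, 0.7], [-1.6, 0.6], [-0.9, 1.1], [1.2, -1.7], [-0.0, -1.8], [-0.1, -0.4], [-0.4, -0.5]]
(0.02, 0, 0.085) [[ 0.602 -0.224  0.085]]
(0.06, 0, 0.085) [[ 0.636 -0.245  0.085]]
(0.0, 0, 0) [[ 0.585 -0.214  0.   ]]
(-0.11, 0, 0) [[ 0.491 -0.156  0.   ]]
jigger [0.3595297  0.00535408] jug [ 0.77944287 -0.18606124] shaker [ 0.61089688 -0.49939191]
```

Fit residuals are about 2 px. I'll start with the blue stand: fingers shut, hovering over its card.

```bash
cat > go.py <<'E'
import sys,numpy as np
from scipy.spatial.transform import Rotation as R
from station import bot
def go(P,yaw):
    o=bot.observe();A=np.array(o["tcp_rot"]);y=np.radians(yaw);c,s=np.cos(y),np.sin(y)
    G=np.array([[c,s,0],[s,-c,0],[0,0,-1]])
    print(round(o["time_s"],2),"at",np.round(o["eef_pos"],3),"d mm",(A.T@(np.array(P)-o["eef_pos"])*1e3).round(1),"rot",np.degrees(R.from_matrix(A.T@G).as_rotvec()).round(1),"F",np.round(o["contact_force"],1))
S={"blue":(.5848,-.2138,-31.5),"dark":(.5119,.1959,-127.7)}
def at(n,xs,z,yaw):
    a=S[n];t=np.radians(a[2]);go([a[0]+xs*np.cos(t),a[1]+xs*np.sin(t),z],yaw)
at(sys.argv[1],*map(float,sys.argv[2:]))
E
python3 go.py blue .052 .22 148.5
```

```text
0.1 at [ 0.278 -0.559  0.23 ] d mm [-455.8  128.5   10.6] rot [ 0.1 -0.1 57.9] F [-0.3 -0.1 -0.5]
```

Request:
{"op": "play_rows", "data": {
  "motion": [
    {"dx": -46, "dy": 13, "dz": 1, "rz": 6},
    {"dx": -92, "dy": 26, "dz": 2, "rz": 12},
    {"dx": -138, "dy": 39, "dz": 3, "rz": 18},
    {"dx": -184, "dy": 52, "dz": 4, "rz": 24},
    {"dx": -230, "dy": 65, "dz": 5, "rz": 30},
    {"dx": -276, "dy": 78, "dz": 6, "rz": 36},
    {"dx": -322, "dy": 91, "dz": 8, "rz": 42},
    {"dx": -368, "dy": 104, "dz": 9, "rz": 48},
    {"dx": -414, "dy": 117, "dz": 10, "rz": 54},
    {"dx": -456, "dy": 128.5, "dz": 10.6, "rz": 57.9}
  ],
  "fingers": 0,
  "newtons": 20
}}

```text
validation failed for argument at $.mo...
```

```bash
python3 go.py blue .052 .08 148.5; python3 - <<'E'
from station import vision
import cv2
import numpy as np
a=vision.snapshot("top")["color"][140:340,200:520];b=vision.snapshot("side")["color"][120:360,180:500]
cv2.imwrite("pics/p1.png",cv2.resize(np.vstack([a,b]),None,fx=1.35,fy=1.35)[:,:,::-1])
E
```

```text
0.1 at [ 0.278 -0.559  0.23 ] d mm [-455.8  128.3  150.6] rot [ 0.1 -0.1 57.9] F [-0.3 -0.1 -0.5]
```

View pics/p1.png

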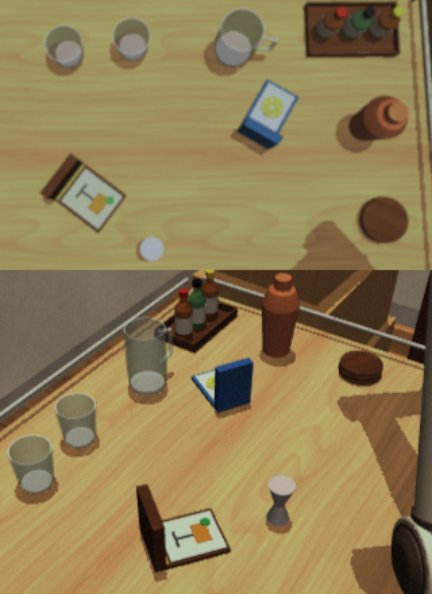

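The move was refused by validation, so the picture shows the scene unchanged. I'll retry with all six keys in each row.

Request:
{"op": "play_rows", "data": {
  "motion": [
    {"dx": -46, "dy": 13, "dz": 1, "rx": 0, "ry": 0, "rz": 6},
    {"dx": -92, "dy": 26, "dz": 2, "rx": 0, "ry": 0, "rz": 12},
    {"dx": -138, "dy": 39, "dz": 3, "rx": 0, "ry": 0, "rz": 18},
    {"dx": -184, "dy": 52, "dz": 4, "rx": 0, "ry": 0, "rz": 24},
    {"dx": -230, "dy": 65, "dz": 5, "rx": 0, "ry": 0, "rz": 30},
    {"dx": -276, "dy": 78, "dz": 6, "rx": 0, "ry": 0, "rz": 36},
    {"dx": -322, "dy": 91, "dz": 8, "rx": 0, "ry": 0, "rz": 42},
    {"dx": -368, "dy": 104, "dz": 9, "rx": 0, "ry": 0, "rz": 48},
    {"dx": -414, "dy": 117, "dz": 10, "rx": 0, "ry": 0, "rz": 54},
    {"dx": -456, "dy": 128, "dz": 11, "rx": 0, "ry": 0, "rz": 58}
  ],
  "fingers": 0,
  "newtons": 20
}}

```text
time_s: 1.2
eef_pos: [0.6308, -0.2396, 0.2195]
tcp_rot: [[-0.851, 0.525, -0.001], [0.525, 0.851, 0.001], [0.002, 0.001, -1.0]]
contact_force: [0.2, -0.2, -0.4]
finger_gap: -0.002
```

Arrived over the blue card with the fingers shut; next I descend.

Request:
{"op": "play_rows", "data": {
  "motion": [
    {"dx": 1, "dy": 0, "dz": 30, "rx": 0, "ry": 0, "rz": 0},
    {"dx": 1, "dy": 0, "dz": 60, "rx": 0, "ry": 0, "rz": 0},
    {"dx": 1, "dy": 0, "dz": 90, "rx": 0, "ry": 0, "rz": 0},
    {"dx": 1, "dy": 0, "dz": 120, "rx": 0, "ry": 0, "rz": 0},
    {"dx": 1, "dy": 0, "dz": 139, "rx": 0, "ry": 0, "rz": 0},
    {"dx": 1, "dy": 0, "dz": 139, "rx": 0, "ry": 0, "rz": 0}
  ]
}}

```text
time_s: 1.8
eef_pos: [0.6274, -0.2382, 0.0765]
tcp_rot: [[-0.85, 0.526, -0.009], [0.526, 0.85, 0.003], [0.009, -0.002, -1.0]]
contact_force: [-0.3, 0.1, -0.3]
finger_gap: -0.001
```

```bash
python3 go.py blue .052 .08 148.5; python3 - <<'E'
from station import vision
import cv2
import numpy as np
a=vision.snapshot("top")["color"][140:300,320:500];b=vision.snapshot("side")["color"][120:280,260:440]
cv2.imwrite("pics/p2.png",cv2.resize(np.hstack([a,b]),None,fx=2,fy=2)[:,:,::-1])
E
```

```text
1.8 at [ 0.627 -0.238  0.076] d mm [-2.9 -1.4 -3.5] rot [-0.1 -0.5 -0.2] F [-0.3  0.1 -0.3]
```

View pics/p2.png

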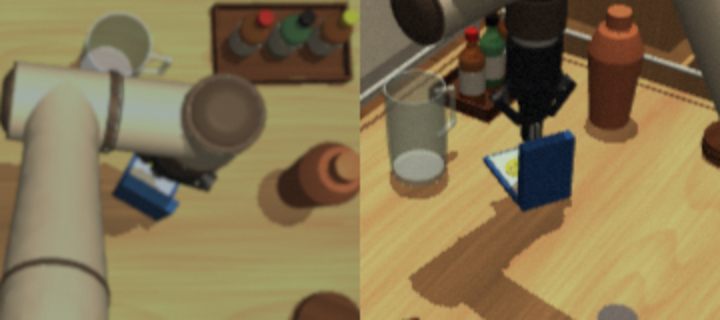

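Fingers are behind the raised blue foot and clear of the jug and shaker. I'll push along +x of the tool (the stand's -x).

Request:
{"op": "play_rows", "data": {
  "motion": [
    {"dx": 6, "dy": 0, "dz": -5, "rx": 0, "ry": 0, "rz": 0},
    {"dx": 12, "dy": 0, "dz": -6, "rx": 0, "ry": 0, "rz": 0},
    {"dx": 16, "dy": 0, "dz": -6, "rx": 0, "ry": 0, "rz": 0},
    {"dx": 20, "dy": 0, "dz": -6, "rx": 0, "ry": 0, "rz": 0},
    {"dx": 25, "dy": 0, "dz": -6, "rx": 0, "ry": 0, "rz": 0},
    {"dx": 30, "dy": 0, "dz": -6, "rx": 0, "ry": 0, "rz": 0},
    {"dx": 35, "dy": 0, "dz": -6, "rx": 0, "ry": 0, "rz": 0},
    {"dx": 40, "dy": 0, "dz": -6, "rx": 0, "ry": 0, "rz": 0},
    {"dx": 45, "dy": 0, "dz": -6, "rx": 0, "ry": 0, "rz": 0},
    {"dx": 50, "dy": 0, "dz": -6, "rx": 0, "ry": 0, "rz": 0}
  ]
}}

```text
time_s: 2.9
eef_pos: [0.587, -0.2125, 0.0865]
tcp_rot: [[-0.851, 0.525, -0.002], [0.525, 0.851, 0.001], [0.002, -0.0, -1.0]]
contact_force: [0.5, -1.2, -0.3]
finger_gap: -0.001
```

```bash
python3 go.py blue -.053 .083 148.5; python3 - <<'E'
from station import vision
import cv2
import numpy as np
a=vision.snapshot("top")["color"][140:300,320:500];b=vision.snapshot("side")["color"][120:280,260:440]
cv2.imwrite("pics/p3.png",cv2.resize(np.hstack([a,b]),None,fx=2,fy=2)[:,:,::-1])
E
```

```text
2.9 at [ 0.587 -0.212  0.086] d mm [54.2 -2.4  3.6] rot [-0.  -0.1 -0.2] F [ 0.5 -1.2 -0.3]
```

View pics/p3.png

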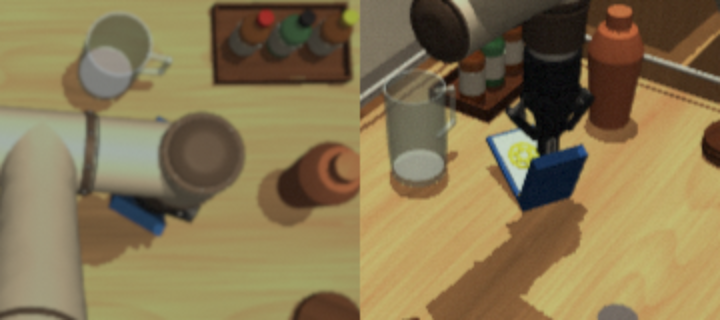

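It is tipping at about 1.3 N with no sliding. Continuing.

Request:
{"op": "play_rows", "data": {
  "motion": [
    {"dx": 5, "dy": 0, "dz": 1, "rx": 0, "ry": 0, "rz": 0},
    {"dx": 10, "dy": 0, "dz": 2, "rx": 0, "ry": 0, "rz": 0},
    {"dx": 15, "dy": 0, "dz": 3, "rx": 0, "ry": 0, "rz": 0},
    {"dx": 20, "dy": 0, "dz": 4, "rx": 0, "ry": 0, "rz": 0},
    {"dx": 25, "dy": 0, "dz": 4, "rx": 0, "ry": 0, "rz": 0},
    {"dx": 30, "dy": 0, "dz": 4, "rx": 0, "ry": 0, "rz": 0},
    {"dx": 35, "dy": 0, "dz": 4, "rx": 0, "ry": 0, "rz": 0},
    {"dx": 40, "dy": 0, "dz": 4, "rx": 0, "ry": 0, "rz": 0},
    {"dx": 45, "dy": 0, "dz": 4, "rx": 0, "ry": 0, "rz": 0},
    {"dx": 50, "dy": 0, "dz": 4, "rx": 0, "ry": 0, "rz": 0}
  ]
}}

```text
time_s: 4.0
eef_pos: [0.5437, -0.1859, 0.0827]
tcp_rot: [[-0.851, 0.525, -0.002], [0.525, 0.851, 0.001], [0.003, -0.0, -1.0]]
contact_force: [0.1, 0.9, -0.6]
finger_gap: -0.003
```

```bash
python3 go.py blue -.053 .083 148.5; python3 - <<'E'
from station import vision
import cv2
import numpy as np
a=vision.snapshot("top")["color"][140:300,320:500];b=vision.snapshot("side")["color"][120:280,260:440]
cv2.imwrite("pics/p4.png",cv2.resize(np.hstack([a,b]),None,fx=2,fy=2)[:,:,::-1])
E
```

```text
4.0 at [ 0.544 -0.186  0.083] d mm [ 3.4 -2.4 -0.3] rot [-0.  -0.2 -0.2] F [ 0.1  0.9 -0.6]
```

View pics/p4.png

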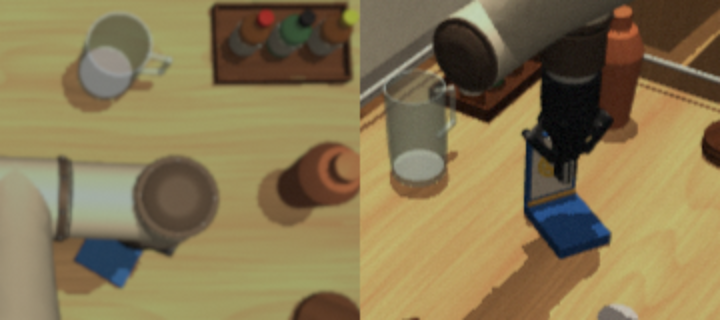

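Blue is upright, foot flat, with the fingers clear in front of the panel. I'll go straight up.

Request:
{"op": "play_rows", "data": {
  "motion": [
    {"dx": 0, "dy": 0, "dz": -25, "rx": 0, "ry": 0, "rz": 0},
    {"dx": 0, "dy": 0, "dz": -60, "rx": 0, "ry": 0, "rz": 0},
    {"dx": 0, "dy": 0, "dz": -100, "rx": 0, "ry": 0, "rz": 0},
    {"dx": 0, "dy": 0, "dz": -137, "rx": 0, "ry": 0, "rz": 0},
    {"dx": 0, "dy": 0, "dz": -137, "rx": 0, "ry": 0, "rz": 0}
  ]
}}

```text
time_s: 4.6
eef_pos: [0.5472, -0.1868, 0.2262]
tcp_rot: [[-0.852, 0.524, 0.01], [0.524, 0.852, -0.001], [-0.009, 0.004, -1.0]]
contact_force: [0.6, -1.0, 0.8]
finger_gap: 0.003
```

```bash
python3 go.py dark .052 .22 232.3; python3 go.py dark .052 .22 52.3;python3 -c "
from station import bot;print(bot.observe()['joint_pos'])"
```

```text
4.6 at [ 0.547 -0.187  0.226] d mm [236.2 255.7   5.1] rot [ -0.2   0.6 -83.9] F [ 0.6 -1.   0.8]
4.6 at [ 0.547 -0.187  0.226] d mm [236.2 255.7   5.1] rot [ 0.6  0.2 96.1] F [ 0.6 -1.   0.8]
[-4.84244405e-02  3.04194236e-01 -1.25789985e-01  1.03562758e-03
 -1.13099193e+00 -2.07446956e+00]
```

Request:
{"op": "play_rows", "data": {
  "motion": [
    {"dx": 24, "dy": 26, "dz": 0, "rx": 0, "ry": 0, "rz": -8.4},
    {"dx": 47, "dy": 51, "dz": 1, "rx": 0, "ry": 0, "rz": -16.8},
    {"dx": 71, "dy": 77, "dz": 1, "rx": 0, "ry": 0, "rz": -25.2},
    {"dx": 95, "dy": 102, "dz": 2, "rx": 0, "ry": 0, "rz": -33.6},
    {"dx": 118, "dy": 128, "dz": 3, "rx": 0, "ry": 0, "rz": -42},
    {"dx": 142, "dy": 153, "dz": 3, "rx": 0, "ry": 0, "rz": -50.4},
    {"dx": 165, "dy": 179, "dz": 4, "rx": 0, "ry": 0, "rz": -58.8},
    {"dx": 189, "dy": 205, "dz": 4, "rx": 0, "ry": 0, "rz": -67.2},
    {"dx": 213, "dy": 230, "dz": 5, "rx": 0, "ry": 0, "rz": -75.6},
    {"dx": 236, "dy": 256, "dz": 5, "rx": 0, "ry": 0.5, "rz": -84}
  ]
}}

```text
time_s: 5.6
eef_pos: [0.4795, 0.156, 0.2196]
tcp_rot: [[-0.605, -0.796, 0.001], [-0.796, 0.605, -0.003], [0.002, -0.003, -1.0]]
contact_force: [0.6, -0.8, 0.9]
finger_gap: 0.003
```

```bash
python3 go.py dark .052 .083 232.3
```

```text
5.6 at [0.479 0.156 0.22 ] d mm [  0.3  -0.9 136.6] rot [-0.2 -0.1  0.4] F [ 0.6 -0.8  0.9]
```

Request:
{"op": "play_rows", "data": {
  "motion": [
    {"dx": 0, "dy": -1, "dz": 30, "rx": 0, "ry": 0, "rz": 0},
    {"dx": 0, "dy": -1, "dz": 60, "rx": 0, "ry": 0, "rz": 0},
    {"dx": 0, "dy": -1, "dz": 90, "rx": 0, "ry": 0, "rz": 0},
    {"dx": 0, "dy": -1, "dz": 120, "rx": 0, "ry": 0, "rz": 0},
    {"dx": 0, "dy": -1, "dz": 137, "rx": 0, "ry": 0, "rz": 0},
    {"dx": 0, "dy": -1, "dz": 137, "rx": 0, "ry": 0, "rz": 0},
    {"dx": 0, "dy": -1, "dz": 137, "rx": 0, "ry": 0, "rz": 0}
  ]
}}

```text
time_s: 6.3
eef_pos: [0.4807, 0.155, 0.0826]
tcp_rot: [[-0.605, -0.796, 0.001], [-0.796, 0.605, -0.004], [0.002, -0.003, -1.0]]
contact_force: [0.7, 0.2, -0.6]
finger_gap: -0.001
```

```bash
python3 go.py dark .052 .083 232.3; python3 - <<'E'
from station import vision
import cv2
import numpy as np
a=vision.snapshot("top")["color"][200:360,190:370];b=vision.snapshot("side")["color"][220:380,220:400]
cv2.imwrite("pics/p5.png",cv2.resize(np.hstack([a,b]),None,fx=2,fy=2)[:,:,::-1])
E
```

```text
6.3 at [0.481 0.155 0.083] d mm [ 0.5  0.3 -0.4] rot [-0.2 -0.1  0.5] F [ 0.7  0.2 -0.6]
```

View pics/p5.png

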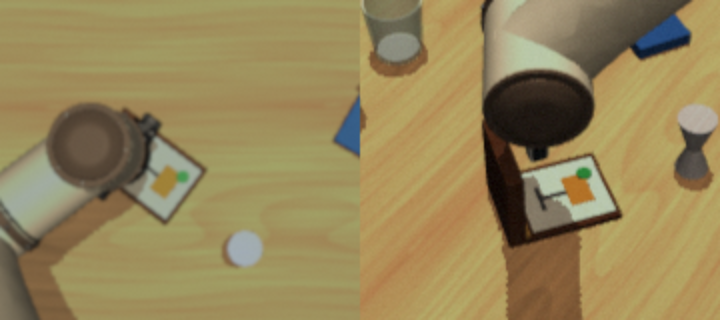

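The fingertip is beside the card-side face of the dark foot. Pushing along tool -x.

Request:
{"op": "play_rows", "data": {
  "motion": [
    {"dx": -6, "dy": 0, "dz": 0, "rx": 0, "ry": 0, "rz": 0},
    {"dx": -12, "dy": 0, "dz": 0, "rx": 0, "ry": 0, "rz": 0},
    {"dx": -16, "dy": 0, "dz": 0, "rx": 0, "ry": 0, "rz": 0},
    {"dx": -20, "dy": 0, "dz": 0, "rx": 0, "ry": 0, "rz": 0},
    {"dx": -25, "dy": 0, "dz": 0, "rx": 0, "ry": 0, "rz": 0},
    {"dx": -30, "dy": 0, "dz": 0, "rx": 0, "ry": 0, "rz": 0},
    {"dx": -35, "dy": 0, "dz": 0, "rx": 0, "ry": 0, "rz": 0},
    {"dx": -40, "dy": 0, "dz": 0, "rx": 0, "ry": 0, "rz": 0},
    {"dx": -45, "dy": 0, "dz": 0, "rx": 0, "ry": 0, "rz": 0},
    {"dx": -50, "dy": 0, "dz": 0, "rx": 0, "ry": 0, "rz": 0}
  ]
}}

```text
time_s: 7.4
eef_pos: [0.5117, 0.1956, 0.0835]
tcp_rot: [[-0.605, -0.796, 0.003], [-0.796, 0.605, -0.002], [-0.0, -0.004, -1.0]]
contact_force: [0.2, -0.2, 0.1]
finger_gap: 0.0
```

```bash
python3 go.py dark -.053 .083 232.3; python3 - <<'E'
from station import vision
import cv2
import numpy as np
a=vision.snapshot("top")["color"][200:360,190:370];b=vision.snapshot("side")["color"][220:380,220:400]
cv2.imwrite("pics/p6.png",cv2.resize(np.hstack([a,b]),None,fx=2,fy=2)[:,:,::-1])
E
```

```text
7.4 at [0.512 0.196 0.084] d mm [-53.4  -0.4   0.5] rot [-0.2  0.   0.5] F [ 0.2 -0.2  0.1]
```

View pics/p6.png

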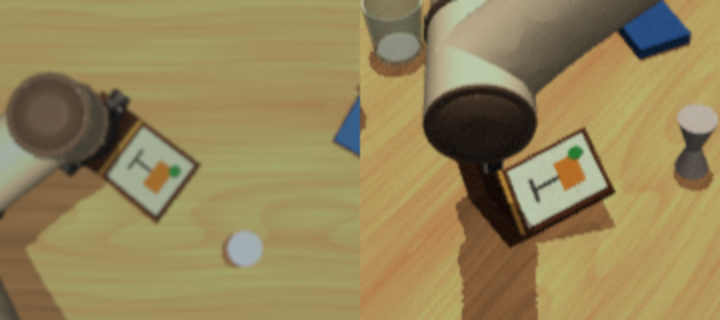

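Tipping as intended, heel in place. Continuing.

Request:
{"op": "play_rows", "data": {
  "motion": [
    {"dx": -5, "dy": 0, "dz": 0, "rx": 0, "ry": 0, "rz": 0},
    {"dx": -10, "dy": 0, "dz": 0, "rx": 0, "ry": 0, "rz": 0},
    {"dx": -15, "dy": 0, "dz": 0, "rx": 0, "ry": 0, "rz": 0},
    {"dx": -20, "dy": 0, "dz": 0, "rx": 0, "ry": 0, "rz": 0},
    {"dx": -25, "dy": 0, "dz": 0, "rx": 0, "ry": 0, "rz": 0},
    {"dx": -30, "dy": 0, "dz": 0, "rx": 0, "ry": 0, "rz": 0},
    {"dx": -35, "dy": 0, "dz": 0, "rx": 0, "ry": 0, "rz": 0},
    {"dx": -40, "dy": 0, "dz": 0, "rx": 0, "ry": 0, "rz": 0},
    {"dx": -45, "dy": 0, "dz": 0, "rx": 0, "ry": 0, "rz": 0},
    {"dx": -50, "dy": 0, "dz": 0, "rx": 0, "ry": 0, "rz": 0}
  ]
}}

```text
time_s: 8.5
eef_pos: [0.5426, 0.2361, 0.0836]
tcp_rot: [[-0.605, -0.796, 0.004], [-0.796, 0.605, -0.002], [-0.001, -0.004, -1.0]]
contact_force: [-0.1, 0.4, 1.1]
finger_gap: 0.002
```

```bash
python3 go.py dark -.053 .083 232.3; python3 - <<'E'
from station import vision
import cv2
import numpy as np
a=vision.snapshot("top")["color"][200:360,190:370];b=vision.snapshot("side")["color"][220:380,220:400]
cv2.imwrite("pics/p7.png",cv2.resize(np.hstack([a,b]),None,fx=2,fy=2)[:,:,::-1])
E
```

```text
8.5 at [0.543 0.236 0.084] d mm [-2.5 -0.3  0.7] rot [-0.2  0.   0.5] F [-0.1  0.4  1.1]
```

View pics/p7.png

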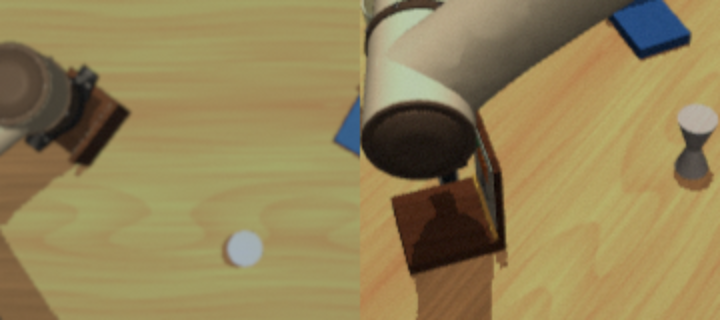

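Dark is upright on its foot too. I'll raise the arm clear.

Request:
{"op": "play_rows", "data": {
  "motion": [
    {"dx": 0, "dy": 0, "dz": -25, "rx": 0, "ry": 0, "rz": 0},
    {"dx": 0, "dy": 0, "dz": -60, "rx": 0, "ry": 0, "rz": 0},
    {"dx": 0, "dy": 0, "dz": -100, "rx": 0, "ry": 0, "rz": 0},
    {"dx": 0, "dy": 0, "dz": -140, "rx": 0, "ry": 0, "rz": 0},
    {"dx": 0, "dy": 0, "dz": -180, "rx": 0, "ry": 0, "rz": 0},
    {"dx": 0, "dy": 0, "dz": -180, "rx": 0, "ry": 0, "rz": 0},
    {"dx": 0, "dy": 0, "dz": -180, "rx": 0, "ry": 0, "rz": 0}
  ]
}}

```text
time_s: 9.3
eef_pos: [0.542, 0.2367, 0.2647]
tcp_rot: [[-0.605, -0.796, 0.006], [-0.796, 0.605, 0.001], [-0.004, -0.004, -1.0]]
contact_force: [-0.7, -0.1, -0.3]
finger_gap: 0.001
```

```bash
python3 - <<'E'
from station import vision
import cv2
import numpy as np
a=vision.snapshot("top")["color"][100:360,100:520];b=vision.snapshot("side")["color"][100:420,30:450]
cv2.imwrite("pics/p8.png",np.vstack([a,b])[:,:,::-1])
E
```

```text
(no output)
```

View pics/p8.png

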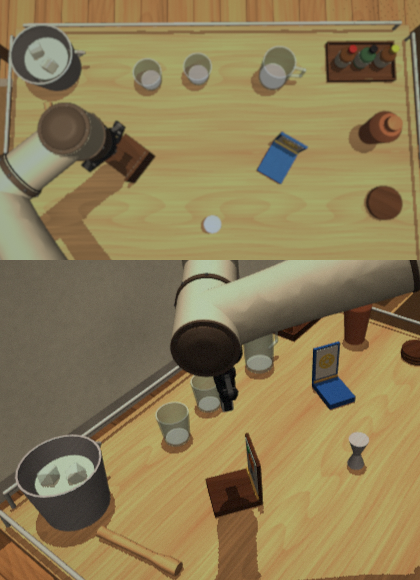

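Both stands are upright with their feet flat, about where they lay. Glasses, jug, shaker, muddler and jigger look unmoved, and the gripper is clear. Handing in.

```bash
python3 -c "
from station import bot;print(bot.hand_in())"
```

```text
the job is handed in; nothing more can be done
None
```

Both card stands are upright on their feet again, close to where they lay, and the job is handed in; it gave no verdict. I pushed each raised foot over with the shut fingertips, blue first and then dark. Nothing was gripped or lifted.

- **Last picture:** both stands stand flat on their feet. The glasses, jug, shaker, muddler and jigger appear unmoved, and the gripper is well clear. I judged this by eye and did not measure the final tilt or heel positions.
- **Force and time:** the wrist force readings I took stayed below about 1.5 N. The last move ended at 9.3 s of the 54 s limit.
- **Problem on the way:** the first move call was refused because its rows left out some keys. Nothing moved, and it worked once every row had all six.

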